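# Hold the tamping stand home in the corner of its tray

## Robot

A 6-joint arm with a two-finger parallel gripper is mounted at the origin on a cart in front of the work surface, level with it; the furniture and walls round the work are solid. World frame = base frame: x ahead of the robot, y to its left, z up, the work surface at z = 0. Lengths are in mm, angles in rad, forces in N, time in s.
With the tool pointing down it reaches from about 350 to 975 mm from the base axis. Payload 4.9 kg.
Tool frame: the origin (TCP) lies midway between the tips of the shut fingers; the grasp point (between the pads) lies 19 mm behind it (env.hold_point_z is the distance from the TCP to the grasp point, in mm); z points along the fingers, y is the line along which they close (so a half turn about z gives the same grasp; the last joint's range is limited). The gripper opens to 85 mm and grips with 20 to 120 N. Pads are 22 mm wide; open, the fingers measure 114 mm over their backs; the gripper's body (76 mm by 85 mm) begins 54 mm behind the grasp point. The pads swing forward as they close: fully open they stand 13 mm farther back than shut.
Start: joints at [1.154, 0.053, 1.613, -0, 1.476, -0.119], TCP at [183.376, 597.474, 231.304] pointing down, gripper open.
Joint ranges: [-3.01, 3.01], [-1.01, 2.22], [0.06, 2.58], [-1.02, 4.17], [0.09, 2.62], [-3.14, 3.14]. Speed limits (rad/s): [2.57, 2.57, 3.14, 3.14, 3.14, 3.14].

## Interface

Orientations are given as a rotation vector (axis times angle).
In Python, from cell import env gives the robot as it stands.
- The arm moves only by the shell command python3 -m crank 'ROWS'. ROWS is JSON, a list that holds one entry, the list of rows, each a list of 7 numbers: the shift along the tool's x, y, z in cm, then the turn, a rotation vector about the tool's x, y, z in rad, then the finger opening in cm, from 0 to 8.54. A call has 1 to 10 rows; each row shifts and turns the commanded pose from where the row before left it, along the tool's axes as they then stand; what a row does not reach is not made up. A row lasts 1/12 s, in which the tool goes at most 41.7 mm and 7.16 degrees, less where a joint would pass 70% of its speed; a pose out of reach is approached as far as the arm can. A call is refused whole if a number of a shift passes 4.17 or a number of a turn 0.125, either way. A call with a gripper value outside its range is refused whole. The fingers move at their own pace and stop on an object; the grip force is fixed at half the most. Time passes only in rows, so rows that do not move let the fingers close. It gives the time, the measured TCP pose, the force, the opening and the grip force at its end, in the units of the state.
- env.read_state(): the state, without advancing time (a new reading comes with each control period).
- env.get_image(name): name is "scene" or "top" or "wrist"; returns a dict with "pixels" (384x512x3 uint8, red, green, blue), "z_map" (384x512 float32, mm along the optical axis (not along the pixel's ray), 0 where there is no reading), "K" (3x3 intrinsics, pixels), "pose" (4x4, takes a point from camera to world coordinates); the wrist camera has in their place "hand_eye" (4x4, takes a point from camera to tool coordinates, whose origin is the TCP and whose axes are the flange's). Camera axes: x right, y down, z forward; pixel columns grow to the right and rows downward; lengths in mm; the calibration is good to about 2 mm. A picture is of the moment at which its call begins: read the wrist's pose just before it.
- env.finish_job(): hands the job in; it is judged then, once.
The state is a dict: "t": time; "q": joint angles; "qvel": joint speeds; "tau": joint torques, N m; "tcp_pos": TCP position; "orientation": TCP orientation; "ft_force": force on the tool from outside, world axes, zero at the start; "moment": the same for the moment, N m; "finger_gap": finger opening in mm; "finger_force": force on a finger pad.
Only numpy, scipy, OpenCV 4.12 (cv2) and the standard library are available. Lean on these libraries where they do the work, as an engineer would, in place of code of your own. Each camera call takes 0.05 s, during which the arm holds its last target. There are 200 camera calls.

## Task

The tamping stand is going to be screwed into the corner of the steel tamping tray, but the tamper was parked there: lift the tamper out and stand it upright on the worktop, clear of the tray, and let go of it. Then set the aluminium stand flat in the tray with its closed back towards the back upstand, press it snugly into the corner so that it touches the back and the right upstand squarely at once, and finish while still holding it pressed against both, so that I can drive its screws. Do not knock the tamper over, and leave the other things where they are.

Things in the scene. Friction and masses are not known exactly. Their poses are not given: they have to be found in the camera images.
- stand: tamping stand, a loose machined aluminium block, 0.5 to 0.85 kg, left of the tray. Plinth 90 (x) by 84 (y) by 24 mm; centred on it a body 70 (x) by 56 (y), its top 66 mm over the underside; in the top a 30 mm wide pocket, floor at 40 mm, open to the front (-x), closed at the back (+x). Grip it from above across the 56 mm (along y). Origin: centre of the underside, z up.
- stand_corner (a point): bottom back right corner of the stand's plinth (45 mm along the stand's +x, 42 mm along its -y from the stand's origin), with the stand's axes; it belongs at tray_corner.
- tray: stainless steel tamping tray fixed to the worktop, 160 mm (its x) by 150 mm (its y), bed 4 mm thick. 3 mm thick upstands, 26 mm tall over the worktop, along its back (+x) edge and its right (-y) edge; the front and left edges are open. Smooth steel: the stand slides on it with friction of about 0.3. Origin at the centre of its underside. It is turned by up to 0.3 rad either way.
- upstand_back: the tray's back upstand: its inner face lies at x = +77 mm in the tray's frame and looks to the tray's -x. Its frame is the tray's (same origin and axes).
- upstand_right: the tray's right upstand: its inner face lies at y = -72 mm in the tray's frame and looks to the tray's +y. Its frame is the tray's (same origin and axes).
- tray_corner (a point): inner corner of the two upstands on the top of the bed (77 mm along the tray's +x, 72 mm along its -y, 4 mm up), with the tray's axes.
- tamper: espresso tamper standing in the tray's corner: steel base diameter 58 mm, 20 mm tall, and a walnut handle up to 36 mm thick from there to 86 mm; 0.3 to 0.55 kg. Origin at the centre of its underside, z up.
- portafilter_spare: bottomless portafilter lying at the right, 212 x 110 x 30 mm, black handle towards the robot; origin under its middle. Leave alone. The worktop between it and the tray is free. Beyond it the espresso machine, 0.5 m tall, fills y < -0.47 at x > 0.48: keep the arm clear.
- knock_box: round steel knock box with a black bar across its mouth, diameter 124 mm, 108 mm tall, behind the tray; origin at the centre of its underside. Leave alone.
- shot_scale: flat black shot scale, 105 x 130 x 20 mm, behind the tray to the right; origin at the centre of its underside. Leave alone.
- shot_glass_a: small shot glass, diameter 49 mm, 62 mm tall, standing on the scale; origin at the centre of its underside. Leave alone.
- shot_glass_b: small shot glass, diameter 49 mm, 62 mm tall, on the worktop between the tray and the grinder (a fixed 0.8 m tall machine behind and left of the tray, beyond x = 0.6 at y = 0.05 to 0.3, its low open dish reaching to x = 0.52); origin at the centre of its underside. Leave alone.
- screwdriver: screwdriver with a black handle lying at the left, about 0.2 m long; origin under its middle. Leave alone.
There are look-alikes about, which are no part of the job. What is shaped like the stand but red is not meant. Leave any turquoise look-alike of the tamper alone.

How it is judged (in metres and radians):
On the way:
1. the tamper stands upright on the worktop, wholly outside the tray, let go ((x of tamper in the frame of tray below -0.109 m or x of tamper in the frame of tray above 0.109 m or y of tamper in the frame of tray below -0.104 m or y of tamper in the frame of tray above 0.104 m) and height (world z) of tamper between -0.01 and 0.012 m and angle between tamper's own z axis and vertical below 0.1 rad and contact force between the fingers and tamper below 0.3 N and linear speed of tamper below 0.03 m/s), for 0.3 s.
At the end, for the whole second after the job is handed in: The gripper holds the stand, pressing over 3 N on the back and over 3 N on the right upstand at once; stand flat on the bed (2 mm) and square, both within 0.04 rad, its corner within 4 mm of the tray's, still; the tamper stands upright on worktop, outside the tray, released ((x of tamper in the frame of tray below -0.109 m or x of tamper in the frame of tray above 0.109 m or y of tamper in the frame of tray below -0.104 m or y of tamper in the frame of tray above 0.104 m) and height (world z) of tamper between -0.01 and 0.012 m and angle between tamper's own z axis and vertical below 0.1 rad and contact force between the fingers and tamper below 0.3 N and linear speed of tamper below 0.02 m/s and contact force between stand and upstand_back above 3 N and contact force between stand and upstand_right above 3 N and contact force between the fingers and stand above 2 N and horizontal distance between stand_corner and tray_corner below 0.004 m and z of stand_corner in the frame of tray_corner between -0.003 and 0.002 m and angle between stand's own z axis and vertical below 0.04 rad and angle between the x axis of stand and the x axis of tray, either way round below 0.04 rad and linear speed of stand below 0.01 m/s); the arm keeps its last pose, push and grip.
It fails at once if the tamper is knocked over (angle between tamper's own z axis and vertical above 0.5 rad).
It fails at once if another thing is displaced (distance of any of portafilter_spare, knock_box, shot_scale, shot_glass_a, shot_glass_b, screwdriver from where it was at the start of the episode above 0.02 m).
It also fails if it takes over 69 s, if anything falls off the work surface, if the arm or the gripper's body presses on something with over 40 N, if the wrist force passes 120 N, or if a joint passes its speed limit or range.

## Working session

There is one attempt and no reset: what is moved stays moved. The work goes in short steps, Python scripts to look and compute and a shell command to move; the robot and the scene stay as the last step left them, time stands still between calls to the robot, and variables do not carry over. Pictures are saved under pics/ and viewed, at most 10 in all, crops included, and the job is handed in when it is done.

```bash
mkdir -p pics; ls; python3 - <<'E'
from cell import env
import cv2,numpy as np
for n in("top","scene"):
    d=env.get_image(n); cv2.imwrite(f"pics/{n}0.png",d["pixels"][:,:,::-1]); np.savez(f"{n}0.npz",**d)
    print(n,d["K"].tolist(),np.round(d["pose"],3).tolist())
s=env.read_state();print(s)
E
```

```text
pics
top [[483.7752332314793, 0.0, 256.70681292894966], [0.0, 483.7752332314793, 186.9127093946246], [0.0, 0.0, 1.0]] [[-0.001, -0.994, 0.11, 397.097], [-1.0, 0.003, 0.018, 125.957], [-0.018, -0.109, -0.994, 1767.91], [0.0, 0.0, 0.0, 1.0]]
scene [[400.78633521054667, 0.0, 250.53299705930016], [0.0, 400.78633521054667, 188.56355738153567], [0.0, 0.0, 1.0]] [[0.768, -0.465, 0.441, -40.26], [-0.641, -0.563, 0.522, -597.381], [0.006, -0.683, -0.73, 1093.343], [0.0, 0.0, 0.0, 1.0]]
{'t': 0.1, 'q': array([ 1.15398224e+00,  5.33032134e-02,  1.61412097e+00,  6.91361357e-06,
        1.47598341e+00, -1.18962373e-01]), 'qvel': array([ 0.00031573, -0.00143787, -0.00163505, -0.00161039, -0.00053711,
        0.0015918 ]), 'tau': array([ 1.18007074e-04, -3.94903457e+01, -3.71363604e+01, -7.35356139e-05,
        3.92525093e-03,  1.64007218e-05]), 'tcp_pos': array([183.17074465, 596.98799369, 230.19961796]), 'orientation': array([-4.66065423e-01, -3.10633545e+00,  2.74591866e-03]), 'ft_force': array([0.11340107, 0.39542207, 0.48194909]), 'moment': array([ 0.01549207,  0.00961841, -0.07340906]), 'finger_force': 0.0, 'finger_gap': 85.66101982169705}
```

View pics/top0.png

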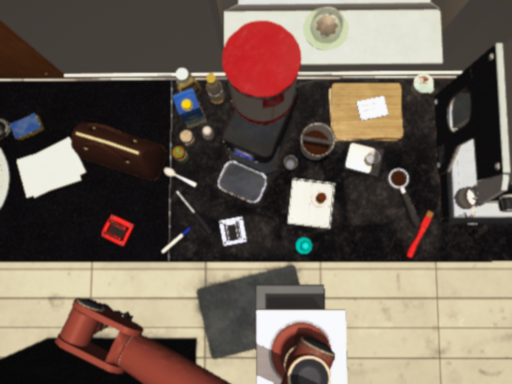

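View pics/scene0.png

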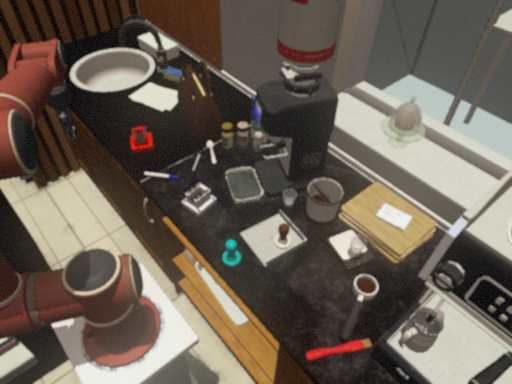

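The top view shows the stand at about (232,231), the tray at (312,203) with the tamper at (320,198), the turquoise look-alike at (304,245), and the red look-alike at (118,230). In the scene view the stand is at (198,198), the tray at (273,240), and the tamper at (283,235). I'll enlarge both.

```bash
python3 - <<'E'
import cv2,numpy as np
a=cv2.imread("pics/top0.png")[165:265,205:350]; a=cv2.resize(a,None,fx=5.5,fy=5.5,interpolation=cv2.INTER_CUBIC); cv2.imwrite("pics/topc.png",a)
a=cv2.imread("pics/scene0.png")[172:272,175:315]; a=cv2.resize(a,None,fx=5.5,fy=5.5,interpolation=cv2.INTER_CUBIC); cv2.imwrite("pics/scenec.png",a)
E
```

```text
(no output)
```

View pics/topc.png

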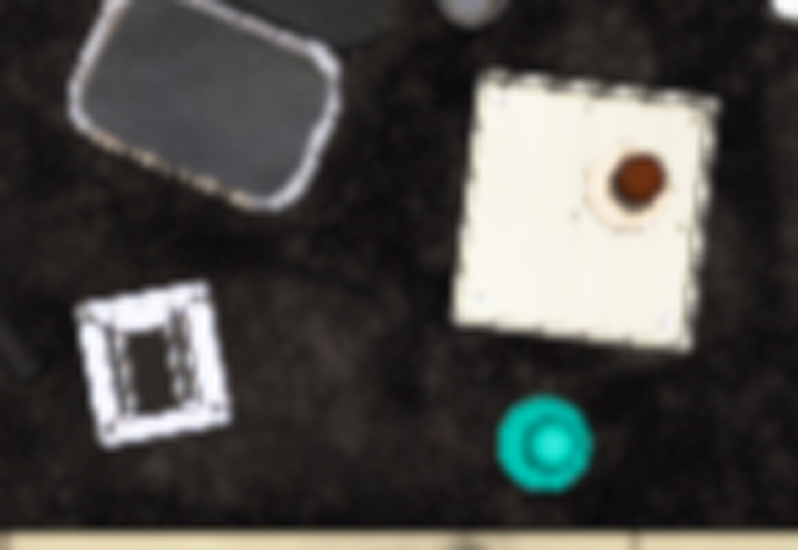

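View pics/scenec.png

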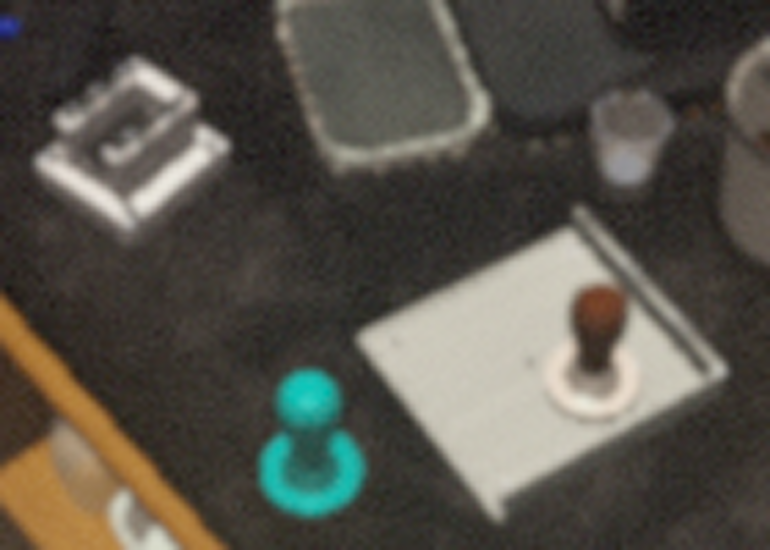

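The crops show the stand's plinth corners at top-crop (78,308), (207,283), (231,418), (103,445). The tray corners are at (483,72), (718,100), (690,350), (453,322), and the tamper knob is at (638,181) in the top crop and (600,302) in the scene crop. Next I'll triangulate these.

```bash
cat > h.py <<'E'
import numpy as np,cv2
T=dict(np.load("top0.npz"));S=dict(np.load("scene0.npz"))
ct=lambda u,v:((u+.5)/5.5-.5+205,(v+.5)/5.5-.5+165)
cs=lambda u,v:((u+.5)/5.5-.5+175,(v+.5)/5.5-.5+172)
def ray(K,P,uv):
    d=P[:3,:3]@np.linalg.inv(K)@[uv[0],uv[1],1]; return P[:3,3],d/np.linalg.norm(d)
def atz(K,P,uv,z):
    o,d=ray(K,P,uv); return o+d*(z-o[2])/d[2]
def tri(rs):
    A=sum(np.eye(3)-np.outer(d,d) for o,d in rs); b=sum((np.eye(3)-np.outer(d,d))@o for o,d in rs); p=np.linalg.solve(A,b)
    return p,[np.linalg.norm((np.eye(3)-np.outer(d,d))@(p-o)) for o,d in rs]
E
python3 - <<'E'
from h import *
np.set_printoptions(precision=1,suppress=True)
t=lambda u,v:(T["K"],T["pose"],ct(u,v)); s=lambda u,v:(S["K"],S["pose"],cs(u,v))
for n,a,b in [("tampertop",(638,179),(600,293)),("tray back left",(483,72),(577,213)),("tray back right",(718,100),(722,370)),("fr right",(690,350),(500,508)),("fr left",(453,322),(360,340)),
 ("st left front?",(103,445),(38,160)),("st rf",(231,418),(128,228)),("st rb",(207,283),(228,146))]:
    print(n,*tri([ray(*t(*a)),ray(*s(*b))]))
print("top-only")
for n,u,v,z in [("tamper base",628,188,24),("tamper knob",638,181,86),("trBL",483,72,26),("trBR",718,100,26),("FR",690,350,26),("FL",453,322,4),("sLB",78,308,24),("sRB",207,283,24),("sRF",231,418,24),("sLF",103,445,24)]: print(n,atz(*t(u,v),z))
Z=T["z_map"]; K=T["K"];P=T["pose"]
v,u=np.mgrid[:384,:512]; X=np.stack([(u-K[0,2])/K[0,0]*Z,(v-K[1,2])/K[1,1]*Z,Z],-1)@P[:3,:3].T+P[:3,3]
for n,(u0,v0,r),lo,hi in [("tamper handle",(320,198,6),55,100),("tamper base",(320,198,9),12,30),("stand",(232,231,17),8,80),("stand body",(232,231,17),50,80),("table",(260,205,10),-20,30),("pf",(405,195,28),10,60),("portaf near tray",(345,215,10),-20,60)]:
    w=X[v0-r:v0+r+1,u0-r:u0+r+1].reshape(-1,3); w=w[(w[:,2]>lo)&(w[:,2]<hi)]
    print(n,len(w),*( (np.median(w,0),w.min(0),w.max(0)) if len(w) else ()))
    if n.startswith("stand"): print(cv2.minAreaRect(w[:,:2].astype(np.float32)))
E
```

```text
tampertop [546.3 -67.   89.1] [np.float64(0.8754735192211783), np.float64(0.8754735192210835)]
tray back left [623.   27.   16.3] [np.float64(0.6938345932352165), np.float64(0.6938345932349408)]
tray back right [ 601.  -125.1   28.5] [np.float64(2.425804554944302), np.float64(2.4258045549441754)]
fr right [ 439.5 -106.7   17.8] [np.float64(0.1912868198660899), np.float64(0.19128681986601634)]
fr left [459.4  46.7   0.9] [np.float64(0.7076370264142892), np.float64(0.7076370264143247)]
st left front? [378.8 276.4  25.3] [np.float64(0.334347012690944), np.float64(0.3343470126910937)]
st rf [394.3 194.2  21.7] [np.float64(1.8006826367906321), np.float64(1.8006826367906221)]
st rb [483.  209.7  22.4] [np.float64(1.0796600483434307), np.float64(1.079660048343641)]
top-only
tamper base [545.5 -67.3  24. ]
tamper knob [544.6 -66.8  86. ]
trBL [622.3  27.1  26. ]
trBR [ 603.2 -127.    26. ]
FR [ 439.4 -105.7   26. ]
FL [458.7  47.3   4. ]
sLB [467.6 293.6  24. ]
sRB [483.8 209.1  24. ]
sRF [395.8 193.2  24. ]
sLF [378.5 276.7  24. ]
tamper handle 84 [547.  -67.6  84.7] [532.4 -83.5  60.2] [564.6 -51.   97.8]
tamper base 66 [541.9 -55.   15.6] [516.5 -94.7  12.1] [577.8 -40.   27.7]
stand 608 [432.9 243.1  37. ] [369.3 185.    8. ] [492.1 308.1  78.3]
((430.7022705078125, 246.52032470703125), (123.1292724609375, 122.75347900390625), 89.93083190917969)
stand body 191 [439.8 250.3  66.3] [394.5 211.5  50.1] [471.6 278.3  78.3]
((432.9334411621094, 244.8767852783203), (69.64966583251953, 56.221160888671875), 10.716355323791504)
table 441 [525.2 145.2   0.8] [488.1 108.3 -13.1] [562.3 181.9  25.3]
pf 704 [ 578.4 -375.6   21.2] [ 457.3 -484.6   10.1] [ 662.2 -279.9   41.3]
portaf near tray 440 [ 488.  -164.1    0.5] [ 451.3 -202.   -13.2] [ 525.2 -126.9   13.6]
```

```bash
cat >> h.py <<'E'
from scipy.spatial.transform import Rotation as Ro
def delta(env,p,yaw):
    "tool-axes shift (cm, after the turn) and z turn to reach TCP p with tool y at world angle yaw+pi/2"
    s=env.read_state(); R=Ro.from_rotvec(s["orientation"])
    a=yaw+np.pi/2; G=np.array([[np.sin(a)*-1,np.cos(a),0],[np.cos(a),np.sin(a),0],[0,0,-1]]).T
    y=np.array([np.cos(a),np.sin(a),0]); z=np.array([0,0,-1.]); G=np.c_[np.cross(y,z),y,z]
    tr=(R.inv()*Ro.from_matrix(G)).as_rotvec()
    print("t",round(s["t"],2),"shift cm",np.round(G.T@(np.array(p)-s["tcp_pos"])/10,2),"turn",np.round(tr,3),"gap",round(s["finger_gap"],1))
E
python3 -m crank '[[[0,0,0,0,0,-0.084,8.54],[0,0,0,0,0,-0.084,8.54],[-2.22,-3.06,0,0,0,0,8.54],[-2.22,-3.06,0,0,0,0,8.54],[-2.22,-3.06,0,0,0,0,8.54],[-2.22,-3.06,0,0,0,0,8.54],[-2.22,-3.06,0,0,0,0,8.54],[-2.22,-3.06,0,0,0,0,8.54],[-2.22,-3.06,0,0,0,0,8.54],[-2.22,-3.06,0,0,0,0,8.54]]]'
python3 -m crank '[[[-2.22,-3.06,0,0,0,0,8.54],[-2.22,-3.06,0,0,0,0,8.54],[-2.22,-3.06,0,0,0,0,8.54],[-2.22,-3.06,0,0,0,0,8.54],[-2.22,-3.06,0,0,0,0,8.54],[-2.22,-3.06,0,0,0,0,8.54],[-2.22,-3.06,0,0,0,0,8.54],[-2.22,-3.06,0,0,0,0,8.54],[-2.22,-3.06,0,0,0,0,8.54],[-2.22,-3.06,0,0,0,0,8.54]]]'
python3 -m crank '[[[-1.5,-2,0,0,0,0,8.54],[0,0,0,0,0,0,8.54],[0,0,0,0,0,0,8.54]]]'
python3 - <<'E'
from h import *; from cell import env
delta(env,[546,-67,41],-0.13)
s=env.read_state();d=env.get_image("wrist");np.savez("w1.npz",pos=s["tcp_pos"],ori=s["orientation"],**d)
cv2.imwrite("pics/w1.png",d["pixels"][:,:,::-1]); print(s["tcp_pos"],d["hand_eye"].round(3).tolist(),d["K"].tolist())
E
```

```text
t: 0.93
tcp_pos: [328.0, 330.0, 230.8]
orientation: [-0.203, -3.135, 0.0]
ft_force: [1.1, 0.2, -0.3]
finger_gap: 85.3
finger_force: 0.0
t: 1.77
tcp_pos: [508.6, -2.3, 230.9]
orientation: [-0.204, -3.135, -0.0]
ft_force: [0.4, -0.2, -0.1]
finger_gap: 85.4
finger_force: 0.0
t: 2.02
tcp_pos: [520.5, -23.1, 230.6]
orientation: [-0.207, -3.133, -0.001]
ft_force: [0.5, 0.7, -0.3]
finger_gap: 85.6
finger_force: 0.0
t 2.02 shift cm [-3.1  -4.02 18.96] turn [ 0.    -0.002 -0.002] gap 85.6
[520.49844666 -23.0991334  230.56216644] [[0.001, -0.961, -0.276, 69.955], [1.0, 0.0, 0.001, -1.206], [-0.001, -0.276, 0.961, -142.743], [0.0, 0.0, 0.0, 1.0]] [[324.61743327530854, 0.0, 258.6826143375768], [0.0, 324.61743327530854, 190.8021503215723], [0.0, 0.0, 1.0]]
```

View pics/w1.png

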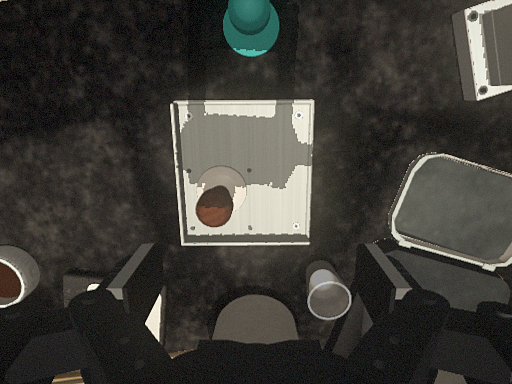

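The wrist view shows the tray corners at about (172,103), (314,101), (308,244), and (181,245), the tamper base at (222,192) with its knob at (214,206), and the stand at the upper right. I'll enlarge the tray for its edges.

```bash
python3 -c "
import cv2
a=cv2.imread('pics/w1.png')[95:255,160:325]; cv2.imwrite('pics/w1c.png',cv2.resize(a,None,fx=3.7,fy=3.7,interpolation=cv2.INTER_CUBIC))"
```

```text
(no output)
```

View pics/w1c.png

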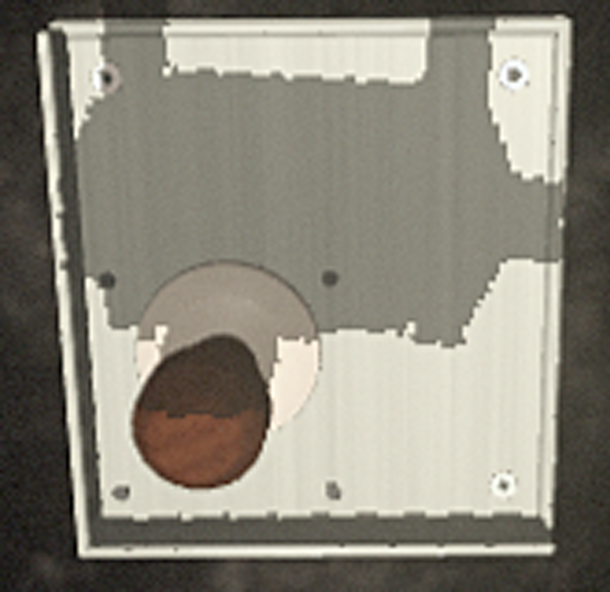

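```bash
cat >> h.py <<'E'
def wray(W,uv):
    M=np.eye(4);M[:3,:3]=Ro.from_rotvec(W["ori"]).as_matrix();M[:3,3]=W["pos"]; return W["K"],M@W["hand_eye"],uv
E
python3 - <<'E'
from h import *
np.set_printoptions(precision=1,suppress=True)
W=dict(np.load("w1.npz")); c=lambda u,v:((u+.5)/3.7-.5+160,(v+.5)/3.7-.5+95)
r=lambda u,v,z:atz(*wray(W,c(u,v)),z)
for n,u,v,z in[("incorner bed",103,515,4),("back bed L",548,518,4),("right bed F",64,30,4),("left bed B",553,525,4),("left bed F",570,20,4),("rtop F",43,32,26),("rtop B",82,553,26),("backtop L",553,553,26),("hole fr",106,78,4),("hole fl",513,75,4),("hole bl",503,485,4),("hole br",121,492,4),("tamper base top L",134,350,20),("base R",321,350,20),("base front",228,262,20)]: print(n,r(u,v,z))
t=lambda u,v:ray(T["K"],T["pose"],ct(u,v)); s=lambda u,v:ray(S["K"],S["pose"],cs(u,v))
print("backright top corner",tri([t(718,100),s(722,370),ray(*wray(W,c(82,553)))]))
print("knob",tri([t(638,179),ray(*wray(W,c(202,425)))]))
# circle fit of the base at z=20
for u,v in [(202,425)]: print("knob@z75",r(u,v,75))
w=np.linalg.lstsq
p=np.array([r(u,v,20)[:2] for u,v in[(137,350),(150,305),(180,275),(228,262),(275,277),(308,310),(321,350),(312,395),(295,420)]])
x=np.linalg.lstsq(np.c_[2*p,np.ones(len(p))],(p**2).sum(1),rcond=None)[0]; print("circle",x[:2],np.sqrt(x[2]+x[:2]@x[:2]))
E
```

```text
incorner bed [ 599.  -122.7    4. ]
back bed L [619.5  23.9   4. ]
right bed F [ 444.4 -104.4    4. ]
left bed B [622.3  25.3   4. ]
left bed F [461.3  44.7   4. ]
rtop F [ 444.6 -105.1   26. ]
rtop B [ 602.1 -125.3   26. ]
backtop L [621.6  22.   26. ]
hole fr [459.7 -94.7   4. ]
hole fl [474.9  26.4   4. ]
hole bl [605.8  10.2   4. ]
hole br [ 591.7 -115.2    4. ]
tamper base top L [540.2 -98.2  20. ]
base R [547.7 -41.6  20. ]
base front [517.  -65.3  20. ]
backright top corner (array([ 601.1, -124.9,   28.1]), [np.float64(2.4954524803334777), np.float64(2.3660384514208412), np.float64(0.2197335678696579)])
knob (array([545.5, -68. ,  86.3]), [np.float64(1.2822887657947788), np.float64(1.2822887657948352)])
knob@z75 [548.9 -71.4  75. ]
circle [545.6 -69.7] 28.399590548628012
```

```bash

python3 -m crank '[[[-1.0,-1.4,0,0,0,0,8.54],[-1.0,-1.4,2,0,0,0,8.54],[-1.0,-1.4,3,0,0,0,8.54],[0,0,3.5,0,0,0,8.54],[0,0,3.5,0,0,0,8.54],[0,0,3,0,0,0,8.54],[0,0,2,0,0,0,8.54],[0,0,1,0,0,0,8.54],[0,0,0,0,0,0,8.54],[0,0,0,0,0,0,8.54]]]'
python3 -c "
from h import *; from cell import env
delta(env,[545.5,-69,44],-0.13)"
```

```text
t: 2.9
tcp_pos: [545.1, -66.9, 51.9]
orientation: [0.202, 3.135, 0.0]
ft_force: [-0.1, -0.1, 0.7]
finger_gap: 85.4
finger_force: 0.0
t 2.9 shift cm [-0.07 -0.2   0.79] turn [0.    0.    0.001] gap 85.4
```

```bash

python3 -m crank '[[[-0.05,-0.2,0.8,0,0,0,8.54],[0,0,0,0,0,0,5],[0,0,0,0,0,0,4],[0,0,0,0,0,0,3],[0,0,0,0,0,0,2],[0,0,0,0,0,0,1],[0,0,0,0,0,0,0],[0,0,0,0,0,0,0],[0,0,0,0,0,0,0]]]'
```

```text
t: 3.65
tcp_pos: [545.7, -70.0, 44.1]
orientation: [0.204, 3.134, -0.001]
ft_force: [-1.0, -0.9, 5.2]
finger_gap: 32.8
finger_force: 59.4
```

```bash

python3 -m crank '[[[0,0,-1,0,0,0,0],[0,0,-2,0,0,0,0],[0,0,-2,0,0,0,0],[0,0,-1,0,0,0,0],[0.2,-1,0,0,0,0,0],[0.5,-2.4,0,0,0,0,0],[0.5,-2.4,0,0,0,0,0],[0.5,-2.4,0,0,0,0,0],[0.5,-2.4,0,0,0,0,0],[0.4,-2.2,0,0,0,0,0]]]'
python3 -m crank '[[[0.2,-1,0,0,0,0,0],[0,0,0,0,0,0,0],[0,0,2,0,0,0,0],[0,0,2,0,0,0,0],[0,0,1,0,0,0,0],[0,0,0.6,0,0,0,0],[0,0,0.4,0,0,0,0],[0,0,0,0,0,0,0],[0,0,0,0,0,0,0]]]'
```

```text
t: 4.48
tcp_pos: [500.7, -194.4, 101.3]
orientation: [-0.204, -3.132, -0.001]
ft_force: [0.2, -0.5, -3.4]
finger_gap: 32.9
finger_force: 60.4
t: 5.23
tcp_pos: [500.1, -203.0, 43.9]
orientation: [0.203, 3.134, -0.001]
ft_force: [-0.6, 0.1, -3.8]
finger_gap: 32.9
finger_force: 60.5
```

```bash

python3 -m crank '[[[0,0,0.3,0,0,0,0],[0,0,0,0,0,0,0],[0,0,0,0,0,0,0]]]'
python3 -m crank '[[[0,0,0.1,0,0,0,0],[0,0,0,0,0,0,0],[0,0,0,0,0,0,0]]]'
```

```text
t: 5.48
tcp_pos: [499.8, -203.1, 40.8]
orientation: [0.204, 3.134, -0.001]
ft_force: [-0.1, 0.2, -4.3]
finger_gap: 32.7
finger_force: 60.5
t: 5.73
tcp_pos: [500.2, -203.3, 40.2]
orientation: [0.204, 3.134, -0.001]
ft_force: [-0.2, 1.1, -0.1]
finger_gap: 33.1
finger_force: 60.9
```

```bash

python3 -m crank '[[[0,0,0,0,0,0,5],[0,0,0,0,0,0,7],[0,0,0,0,0,0,8.54],[0,0,0,0,0,0,8.54],[0,0,0,0,0,0,8.54],[0,0,-1,0,0,0,8.54],[0,0,-2.5,0,0,0,8.54],[0,0,-3.5,0,0,0,8.54],[0,0,-3.5,0,0,0,8.54],[0,0,-3.5,0,0,0,8.54]]]'
python3 -m crank '[[[0.5,1.8,-2,0,0,0,8.54],[1.05,3.6,-2,0,0,0,8.54],[1.05,3.6,0,0,0,0,8.54],[1.05,3.6,0,0,0,0,8.54],[1.05,3.6,0,0,0,0,8.54],[1.05,3.6,0,0,0,0,8.54],[1.05,3.6,0,0,0,0,8.54],[1.05,3.6,0,0,0,0,8.54],[1.05,3.6,0,0,0,0,8.54],[1.05,3.6,0,0,0,0,8.54]]]'
python3 -m crank '[[[1.05,3.6,0,0,0,0,8.54],[0.5,1.8,0,0,0,0,8.54],[0,0,0,0,0,-0.1,8.54],[0,0,0,0,0,-0.1,8.54],[0,0,0,0,0,-0.1,8.54],[0,0,0,0,0,0,8.54],[0,0,0,0,0,0,8.54]]]'
python3 - <<'E'
from h import *; from cell import env
delta(env,[431.5,243.5,31],0.18)
s=env.read_state();d=env.get_image("wrist");np.savez("w2.npz",pos=s["tcp_pos"],ori=s["orientation"],**d)
cv2.imwrite("pics/w2.png",d["pixels"][:,:,::-1]); print(s["tcp_pos"])
E
```

```text
t: 6.57
tcp_pos: [499.2, -202.8, 181.4]
orientation: [-0.204, -3.135, 0.0]
ft_force: [0.6, 0.1, 0.1]
finger_gap: 85.1
finger_force: 0.0
t: 7.4
tcp_pos: [444.6, 150.0, 220.0]
orientation: [0.204, 3.133, 0.001]
ft_force: [0.8, 0.8, -0.1]
finger_gap: 85.8
finger_force: 0.0
t: 7.98
tcp_pos: [436.9, 203.9, 219.5]
orientation: [-0.263, 3.13, 0.0]
ft_force: [-0.2, -0.4, -1.2]
finger_gap: 85.3
finger_force: 0.0
t 7.98 shift cm [-0.18  3.99 18.85] turn [ 0.     0.001 -0.012] gap 85.3
[436.85148039 203.87223476 219.49255553]
```

View pics/w2.png

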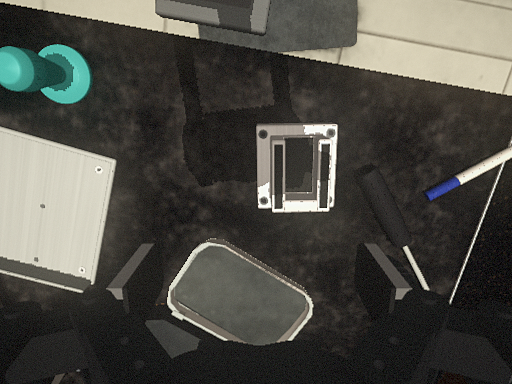

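The wrist view shows the stand with its body top at (272–335, 138–211). The pocket opens towards the robot (image top) and is closed at +x (bottom), as wanted. The screwdriver handle is close by at (370,175).

```bash
python3 - <<'E'
from h import *
np.set_printoptions(precision=1,suppress=True)
W=dict(np.load("w2.npz"));r=lambda u,v,z:atz(*wray(W,(u,v)),z)
B=[r(*p,66)[:2] for p in[(272,138.5),(334.5,138),(273,212),(334.5,210.5)]]
Pl=[r(*p,24)[:2] for p in[(257,125),(338,124),(258,208)]]
print("body",np.array(B),np.mean(B,0)); print("plinth",np.array(Pl),(Pl[1]+Pl[2])/2)
for a,b in[(B[0],B[2]),(B[1],B[3]),(Pl[0],Pl[2])]: d=b-a; print(np.arctan2(d[1],d[0]),np.linalg.norm(d))
print("screwdriver",r(362,172,15),r(380,235,15))
for n,u,v,z in[("tray left hole b",82,270,4),("tray left hole f",99,170,4),("corner LF",116,160,4),("corner LB",90,292,4)]: print(n,r(u,v,z))
E
```

```text
body [[401.1 209. ]
 [391.2 264.9]
 [470.6 222.6]
 [459.1 281. ]] [430.5 244.4]
plinth [[394.9 194. ]
 [380.1 275.6]
 [483.4 210. ]] [431.7 242.8]
0.19328934223012897 70.77651615512423
0.23290490499469738 69.82034107315802
0.17905707657626171 89.87235575784872
screwdriver [426.3 315.8  15. ] [495.4 355.4  15. ]
tray left hole b [606.4  10.3   4. ]
tray left hole f [475.5  26.9   4. ]
corner LF [460.8  45.2   4. ]
corner LB [636.1  20.9   4. ]
```

```bash

python3 -m crank '[[[-0.05,1.0,2,0,0,-0.012,8.54],[-0.05,1.5,3,0,0,0,8.54],[-0.05,1.5,3,0,0,0,8.54],[0,0,3,0,0,0,8.54],[0,0,3,0,0,0,8.54],[0,0,2,0,0,0,8.54],[0,0,0,0,0,0,8.54],[0,0,0,0,0,0,8.54]]]'
python3 -c "
from h import *; from cell import env
delta(env,[431.2,243.6,31],0.185)"
```

```text
t: 8.7
tcp_pos: [430.5, 243.0, 58.2]
orientation: [0.283, -3.126, 0.001]
ft_force: [0.5, 0.8, 0.6]
finger_gap: 85.7
finger_force: 0.0
t 8.7 shift cm [-0.08  0.04  2.72] turn [-0.    -0.003 -0.004] gap 85.7
```

```bash

python3 -m crank '[[[-0.05,0.05,1.5,0,0,0,8.54],[0,0,1.2,0,0,0,8.54],[0,0,0,0,0,0,7],[0,0,0,0,0,0,6],[0,0,0,0,0,0,5],[0,0,0,0,0,0,4],[0,0,0,0,0,0,4],[0,0,0,0,0,0,4],[0,0,0,0,0,0,4],[0,0,0,0,0,0,4]]]'
```

```text
t: 9.53
tcp_pos: [432.6, 244.3, 33.3]
orientation: [-0.285, 3.127, 0.0]
ft_force: [-0.3, -0.6, 5.6]
finger_gap: 55.3
finger_force: 67.6
```

```bash

python3 -m crank '[[[0,0,-1,0,0,0,4],[0,0,-2,0,0,0,4],[0,0,-2,0,0,0,4],[0,0,-2,0,0,0,4],[-0.2,-1,0,0,0,0,4],[-0.4,-2.5,0,0,0,0,4],[-0.5,-3,0,0,0,0,4],[-0.5,-3,0,0,0,0,4],[-0.5,-3,0,0,0,0,4],[-0.5,-3,0,0,0,0,4]]]'
python3 -m crank '[[[-0.6,-3,0,0,0,0,4],[-0.6,-3,0,0,0,0,4],[-0.6,-3,0,0,0,0,4],[-0.5,-2.7,0,0,0,0,4],[-0.4,-2.2,0,0,0,0,4],[-0.2,-1,0,0,0,0.06,4],[0,0,0,0,0,0.1,4],[0,0,0,0,0,0.1,4],[0,0,0,0,0,0.05,4],[0,0,0,0,0,0,4]]]'
python3 -m crank '[[[0,0,0,0,0,0,4],[0,0,0,0,0,0,4]]]'
python3 - <<'E'
from h import *; from cell import env
delta(env,[542.4,-52.7,38],-0.127)
d=env.get_image("scene"); a=d["pixels"][150:300,190:400,::-1]
b=env.get_image("wrist")["pixels"][:,:,::-1]
a=cv2.resize(a,None,fx=2,fy=2,interpolation=cv2.INTER_CUBIC)
c=np.zeros((300,820,3),np.uint8); c[:300,:420]=a[:300]; c[:,420:820]=cv2.resize(b,(400,300)); cv2.imwrite("pics/s3.png",c[:,:800])
E
```

```text
t: 10.37
tcp_pos: [483.5, 94.5, 99.4]
orientation: [0.286, -3.124, -0.0]
ft_force: [0.3, 0.9, -6.6]
finger_gap: 55.0
finger_force: 66.5
t: 11.2
tcp_pos: [538.7, -45.2, 99.2]
orientation: [-0.202, -3.13, -0.001]
ft_force: [-0.0, -0.0, -6.7]
finger_gap: 55.0
finger_force: 66.7
t: 11.37
tcp_pos: [539.7, -44.9, 100.5]
orientation: [-0.199, -3.133, -0.0]
ft_force: [0.5, 0.1, -7.0]
finger_gap: 55.4
finger_force: 66.7
t 11.37 shift cm [-0.37 -0.74  6.25] turn [ 0.    -0.002  0.   ] gap 55.4
```

View pics/s3.png

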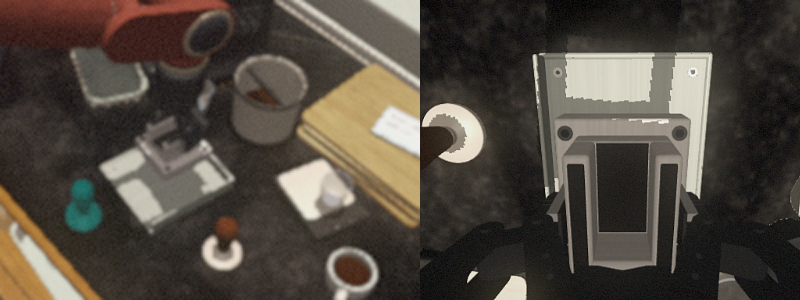

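The scene shows the tamper upright on the worktop at (225,240), clear of the tray. The stand is held over the tray and looks parallel to its edges. I'll lower it now.

```bash

python3 -m crank '[[[-0.3,-0.6,1,0,0,0,4],[0,0,2,0,0,0,4],[0,0,2,0,0,0,4],[0,0,0.8,0,0,0,4],[0,0,0,0,0,0,4],[0,0,0.3,0,0,0,4],[0,0,0,0,0,0,4],[0,0,0,0,0,0,4]]]'
python3 -m crank '[[[0,0,0.15,0,0,0,4],[0,0,0,0,0,0,4],[0,0,0,0,0,0,4]]]'
```

```text
t: 12.13
tcp_pos: [544.0, -51.6, 42.2]
orientation: [0.2, 3.133, -0.001]
ft_force: [-0.0, -0.1, -6.5]
finger_gap: 54.9
finger_force: 66.6
t: 12.38
tcp_pos: [543.3, -51.3, 39.9]
orientation: [0.2, 3.134, -0.0]
ft_force: [-0.2, 1.0, -7.8]
finger_gap: 55.1
finger_force: 66.6
```

```bash

python3 -m crank '[[[0,0,0.15,0,0,0,4],[0,0,0,0,0,0,4],[0,0,0,0,0,0,4]]]'
python3 -m crank '[[[0,0,0.1,0,0,0,4],[0,0,0,0,0,0,4],[0,0,0,0,0,0,4]]]'
```

```text
t: 12.63
tcp_pos: [542.9, -51.2, 37.8]
orientation: [-0.201, -3.135, -0.0]
ft_force: [-0.1, 0.2, -6.8]
finger_gap: 55.6
finger_force: 66.6
t: 12.88
tcp_pos: [543.3, -51.4, 37.3]
orientation: [0.201, 3.134, -0.0]
ft_force: [-0.3, 0.6, -4.9]
finger_gap: 55.3
finger_force: 67.0
```

```bash

python3 -m crank '[[[0,0,0.08,0,0,0,4],[0,0,0,0,0,0,4],[0,0,0,0,0,0,4]]]'
python3 -m crank '[[[0,0,0.05,0,0,0,4],[0,0,0,0,0,0,4],[0,0,0,0,0,0,4]]]'
```

```text
t: 13.13
tcp_pos: [543.8, -51.4, 37.3]
orientation: [0.2, 3.134, -0.0]
ft_force: [-2.0, 1.3, 1.6]
finger_gap: 55.3
finger_force: 67.6
t: 13.38
tcp_pos: [544.1, -51.5, 37.2]
orientation: [0.201, 3.133, -0.0]
ft_force: [-3.4, 0.5, 6.1]
finger_gap: 55.3
finger_force: 68.3
```

```bash

python3 -m crank '[[[-0.2,-0.3,0,0,0,0,4],[-0.3,-0.4,0,0,0,0,4],[-0.3,-0.4,0,0,0,0,4],[-0.3,-0.3,0,0,0,0,4],[-0.2,-0.2,0,0,0,0,4],[0,0,0,0,0,0,4],[0,0,0,0,0,0,4]]]'
python3 -m crank '[[[0,-0.15,0,0,0,0,4],[0,-0.15,0,0,0,0,4],[0,0,0,0,0,0,4],[0,0,0,0,0,0,4]]]'
python3 -m crank '[[[0,-0.1,0,0,0,0,4],[0,-0.1,0,0,0,0,4],[0,0,0,0,0,0,4],[0,0,0,0,0,0,4]]]'
```

```text
t: 13.97
tcp_pos: [555.7, -69.5, 37.3]
orientation: [0.201, 3.131, -0.001]
ft_force: [0.4, -1.4, 5.1]
finger_gap: 54.8
finger_force: 68.1
t: 14.3
tcp_pos: [555.2, -72.0, 37.3]
orientation: [0.201, 3.131, -0.0]
ft_force: [-0.2, 1.4, 5.8]
finger_gap: 55.3
finger_force: 68.2
t: 14.63
tcp_pos: [554.9, -73.8, 37.2]
orientation: [0.2, 3.131, -0.0]
ft_force: [0.1, 2.4, 5.2]
finger_gap: 55.1
finger_force: 68.2
```

```bash

python3 -m crank '[[[0,-0.1,0,0,0,0,4],[0,0,0,0,0,0,4],[0,0,0,0,0,0,4]]]'
python3 -m crank '[[[0,-0.1,0,0,0,0,4],[0,0,0,0,0,0,4],[0,0,0,0,0,0,4]]]'
python3 -m crank '[[[0,-0.1,0,0,0,0,4],[0,0,0,0,0,0,4],[0,0,0,0,0,0,4]]]'
```

```text
t: 14.88
tcp_pos: [554.9, -74.1, 37.3]
orientation: [0.2, 3.131, 0.002]
ft_force: [0.9, 5.9, 5.5]
finger_gap: 55.3
finger_force: 68.3
t: 15.13
tcp_pos: [554.8, -74.2, 37.3]
orientation: [0.2, 3.131, 0.005]
ft_force: [1.0, 7.7, 7.1]
finger_gap: 54.9
finger_force: 68.4
t: 15.38
tcp_pos: [554.8, -74.2, 37.4]
orientation: [0.199, 3.131, 0.008]
ft_force: [1.0, 10.9, 7.0]
finger_gap: 54.8
finger_force: 68.5
```

```bash

python3 -m crank '[[[-0.15,0,0,0,0,0,4],[-0.15,0,0,0,0,0,4],[0,0,0,0,0,0,4],[0,0,0,0,0,0,4]]]'
python3 -m crank '[[[-0.15,0,0,0,0,0,4],[0,0,0,0,0,0,4],[0,0,0,0,0,0,4]]]'
python3 -m crank '[[[-0.1,0,0,0,0,0,4],[0,0,0,0,0,0,4],[0,0,0,0,0,0,4]]]'
```

```text
t: 15.72
tcp_pos: [556.4, -74.4, 37.4]
orientation: [0.2, 3.135, 0.008]
ft_force: [-5.0, 12.3, 12.7]
finger_gap: 55.1
finger_force: 69.2
t: 15.97
tcp_pos: [557.8, -74.6, 37.4]
orientation: [-0.2, -3.135, -0.008]
ft_force: [-5.9, 11.7, 12.0]
finger_gap: 55.0
finger_force: 69.2
t: 16.22
tcp_pos: [558.7, -74.7, 37.4]
orientation: [-0.2, -3.135, -0.008]
ft_force: [-6.2, 12.7, 12.5]
finger_gap: 55.5
finger_force: 69.0
```

```bash

python3 -m crank '[[[-0.12,0,0,0,0,0,4],[0,0,0,0,0,0,4],[0,0,0,0,0,0,4]]]'
python3 -m crank '[[[-0.12,0,0,0,0,0,4],[0,0,0,0,0,0,4],[0,0,0,0,0,0,4]]]'
python3 -m crank '[[[-0.12,0,0,0,0,0,4],[0,0,0,0,0,0,4],[0,0,0,0,0,0,4]]]'
```

```text
t: 16.47
tcp_pos: [559.9, -74.9, 37.4]
orientation: [-0.2, -3.135, -0.008]
ft_force: [-5.8, 12.1, 12.9]
finger_gap: 55.3
finger_force: 69.1
t: 16.72
tcp_pos: [561.1, -75.0, 37.4]
orientation: [-0.2, -3.135, -0.008]
ft_force: [-4.4, 11.2, 12.6]
finger_gap: 55.2
finger_force: 69.1
t: 16.97
tcp_pos: [561.3, -75.1, 37.4]
orientation: [-0.199, -3.132, -0.008]
ft_force: [-10.5, 12.5, 15.6]
finger_gap: 55.3
finger_force: 69.5
```

```bash

python3 -m crank '[[[-0.12,-0.08,-0.05,0,0,0,4],[0,0,0,0,0,0,4],[0,0,0,0,0,0,4]]]'
python3 -m crank '[[[-0.12,-0.08,0,0,0,0,4],[0,0,0,0,0,0,4],[0,0,0,0,0,0,4]]]'
python3 -m crank '[[[-0.1,-0.1,0,0,0,0,4],[0,0,0,0,0,0,4],[0,0,0,0,0,0,4]]]'
python3 - <<'E'
from h import *; from cell import env
s=env.read_state(); print(s["moment"],s["ft_force"])
b=env.get_image("wrist"); np.savez("w4.npz",pos=s["tcp_pos"],ori=s["orientation"],**b)
cv2.imwrite("pics/w4.png",cv2.resize(b["pixels"][40:340,120:400,::-1],None,fx=2,fy=2,interpolation=cv2.INTER_CUBIC))
E
```

```text
t: 17.22
tcp_pos: [561.3, -75.1, 37.5]
orientation: [-0.198, -3.129, -0.01]
ft_force: [-13.2, 15.9, 18.1]
finger_gap: 55.0
finger_force: 69.6
t: 17.47
tcp_pos: [561.3, -75.1, 37.5]
orientation: [-0.198, -3.126, -0.013]
ft_force: [-18.0, 18.4, 22.4]
finger_gap: 55.0
finger_force: 70.2
t: 17.72
tcp_pos: [561.3, -75.2, 37.5]
orientation: [-0.197, -3.124, -0.016]
ft_force: [-20.8, 22.6, 25.7]
finger_gap: 55.3
finger_force: 70.6
[2.79128747 2.87609319 0.27825117] [-20.83434893  22.60045453  25.74077147]
```

View pics/w4.png

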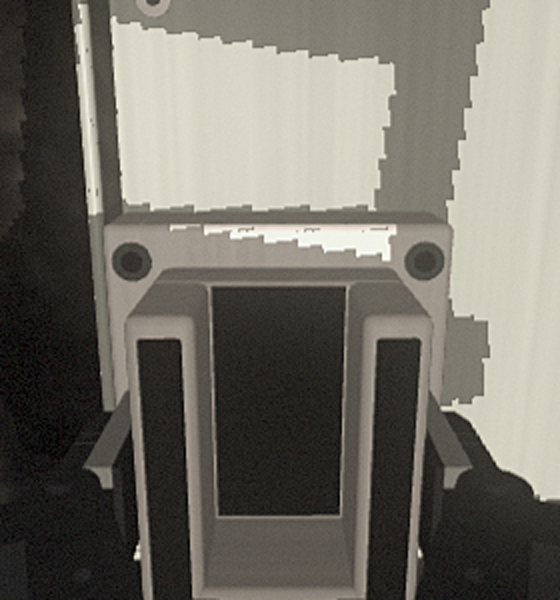

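The picture shows the plinth's right edge (105,230)–(115,400) flush along the right upstand, and the stand parallel to the tray. Forces are about 20 N on both walls, the tilt is about 0.015 rad, and the yaw of -0.126 matches the tray's. I'll check that it holds still, then hand in.

```bash

python3 -m crank '[[[0,0,0,0,0,0,4],[0,0,0,0,0,0,4],[0,0,0,0,0,0,4],[0,0,0,0,0,0,4],[0,0,0,0,0,0,4],[0,0,0,0,0,0,4]]]' && python3 -c "
from cell import env
print(env.finish_job())"
```

```text
t: 18.27
tcp_pos: [561.3, -75.2, 37.5]
orientation: [-0.197, -3.124, -0.016]
ft_force: [-20.8, 23.5, 25.7]
finger_gap: 55.0
finger_force: 70.6
the job is handed in; nothing more can be done
None
```

I handed the job in at about 18 s: the tamper stands upright on the worktop clear of the tray, and the gripper holds the stand in the corner with about 20 N of sideways push towards each upstand; no verdict came back.

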